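Make up the table caddy and the tea caddy

ROBOT

A 6-joint arm with a two-finger parallel gripper is mounted at the origin on the work surface. World frame = base frame: x ahead of the robot, y to its left, z up, the work surface at z = 0. Lengths are in m, angles in rad, forces in N, time in s.
With the tool pointing down it reaches from about 0.275 to 0.775 m from the base axis. Payload 14.6 kg.
Tool frame: the origin (TCP) lies where the fingers leave the gripper's body, on its centre line; the fingertips stand 73 mm ahead of it and the grasp point (between the pads) lies 54 mm ahead of it; z points along the fingers, y is the line along which they close (so a half turn about z gives the same grasp; the last joint's range is limited). The gripper opens to 85 mm and grips with 20 to 120 N. Pads are 22 mm wide; open, the fingers measure 114 mm over their backs; the gripper's body (76 mm by 85 mm) begins 54 mm behind the grasp point. The pads swing forward as they close: fully open they stand 13 mm farther back than shut.
Start: joints at [1.126, 0.263, -0.048, 1.259, 0, 1.415], TCP at [0.15, 0.503, 0.304] pointing down, gripper open.
Joint ranges: [-2.65, 2.65], [-0.89, 1.7], [-1.18, 1.37], [-2.13, 2.11], [-1.35, 1.29], [-3.14, 3.14]. Speed limits (rad/s): [1.89, 1.89, 2.57, 2.79, 3.14, 3.14].

INTERFACE

Orientations are given as a unit quaternion [w, x, y, z].
In Python, from rig import arm gives the robot as it stands. The module is installed in compiled form; this text tells all that it offers.
- The arm moves only by the tool servo_tool, never from a script. Its argument "motion" is a list of rows, each a list of 4 numbers: the shift along the tool's x, y, z normalised to -1 to 1, where 1 is 0.3 m, then the turn about the tool's z normalised to -1 to 1, where 1 is 180 degrees. In form: [[dx, dy, dz, twist], ...]. A call has 1 to 12 rows; each row is the pose to reach, as a shift and turn from the pose commanded when the call began, along the tool's axes at that moment, turning the shorter way round; what a row does not reach only later rows make up. A row lasts 1/8 s, in which the tool goes at most 62.5 mm and 10.7 degrees, less where a joint would pass 70% of its speed; a pose out of reach is approached as far as the arm can. A call with a number of a shift or a turn outside -1 to 1 is refused whole. A call with a gripper value outside its range is refused whole. "hand" is the gripper's target within -1 to 1 (fully open at 1, half-way at 0, shut at -1), set as the call begins (left out, the last holds). The fingers move at their own pace and stop on an object; the grip force is fixed at half the most. Time passes only in rows, so rows that repeat a pose let the fingers close. It gives the time, the measured TCP pose, the force, the opening and the grip force at its end, in the units of the state.
- arm.state(): the state, without advancing time (a new reading comes with each control period).
- arm.read_camera(name): name is "scene" or "side" or "wrist"; returns a dict with "frame" (420x560x3 uint8, red, green, blue), "fx", "fy", "cx", "cy" (pixels), "extrinsics" (4x4, takes a point from camera to world coordinates). Camera axes: x right, y down, z forward; pixel columns grow to the right and rows downward; lengths in m; the calibration is good to about 2 mm. The wrist camera is an equidistant fisheye: a pixel r from the principal point sees the ray r / f radians off the axis. A picture is of the moment at which its call begins. There is no depth.
- arm.sign_off(): hands the job in; it is judged then, once.
The state is a dict: "time": time; "joints": joint angles; "dq": joint speeds; "joint_torque": joint torques, N m; "eef_pos": TCP position; "ee_rot": TCP orientation; "contact_force": force on the tool from outside, world axes, zero at the start; "moment": the same for the moment, N m; "gripper_width": opening from 0.0 (shut) to 1.0 (fully open); "grasp_force": force on a finger pad.
Only numpy, scipy, OpenCV 4.12 (cv2) and the standard library are available. Lean on these libraries where they do the work, as an engineer would, in place of code of your own. Each camera call takes 0.05 s, during which the arm holds its last target. There are 200 camera calls.

TASK

Make up the two caddies to be carried to the table: the long caddy with three bays takes the pepper mill, the salt shaker and the toothpick pot, and the short caddy with two bays takes the blue glass jar and the square tea tin. Stand each thing upright on the floor of a bay of its own (within a caddy, any bay will do), setting it down rather than dropping it, and do not push the desk bell, the mug or the crayon tray out of place.

Things in the scene. Friction and masses are not known exactly. Their poses are not given: they have to be found in the camera images.
- mill_mid (a point): Centre, half-way up (52 mm above its foot), of the pepper mill: turned dark wood, round, 105 mm tall, foot 48 mm across, straight waist 40 mm across from 26 to 66 mm above the foot, head 46 mm across with a steel bead on top. Stands upright on the counter. Mass about 0.16 kg. z up.
- shaker_mid (a point): Centre, half-way up (43 mm above its foot), of the salt shaker: plain round white china body 44 mm across at the foot and 40 mm at the shoulder, domed steel cap with small holes, 86 mm tall. Stands upright. About 0.15 kg. z up.
- pickpot_mid (a point): Centre of the body, 35 mm above its foot, of the toothpick pot: straight mid-brown wooden cylinder 45 mm across and 70 mm tall with two thin steel bands, the points of the toothpicks standing about 15 mm out of its top (look only, they cannot be touched). Stands upright. About 0.11 kg. z up.
- jar_mid (a point): Centre, half-way up (45 mm above its foot), of the lidded jar: round blue glass body 60 mm across and straight from 5 to 58 mm above the foot, steel lid 55 mm across with a small knob, fixed to the jar, 90 mm tall in all. Stands upright. About 0.30 kg. z up.
- tin_mid (a point): Centre, half-way up (42 mm above its foot), of the tea tin: square aluminium box 56 x 56 mm and 72 mm tall with a round 44 mm lid fixed on top, 84 mm tall in all. x and y are square to its sides. Stands upright. About 0.18 kg. z up.
- long_caddy: Loose, cream plastic, stands flat on the counter, 0.5 kg. Origin: centre of its underside; z up; the bays lie in a row along its y axis. Three square bays in a row, each 70 x 70 mm inside, centred at y = -73, 0 and +73 mm, x = 0. Outside 76 mm (x) by 222 mm (y), with a thin lug on each end; floor 4 mm thick; walls and dividers 3 mm thick, their tops 22 mm above the counter.
- short_caddy: Loose, cream plastic, stands flat on the counter, 0.5 kg. Origin: centre of its underside; z up; the bays lie in a row along its y axis. Two square bays in a row, each 82 x 82 mm inside, centred at y = -42.5 and +42.5 mm, x = 0. Outside 88 mm (x) by 173 mm (y), with a thin lug on each end; floor 4 mm thick; walls and divider 3 mm thick, their tops 22 mm above the counter.
- bell: Bystander: chrome desk bell, a dome 82 mm across on a black base, 59 mm tall with its press button. Origin: centre of its underside. Loose; leave it in place.
- mug: Bystander: white china mug, 80 mm across, 90 mm tall, its handle reaching about 35 mm further out along its own y axis. Origin: centre of its underside. Loose; leave it in place.
- crayon_tray: Bystander: small grey tray 125 mm (x) by 62 mm (y), 16 mm tall, holding two orange crayons that lie fast in it. Origin: centre of its underside. Loose; leave it in place.

How it is judged:
By the outcome, as a careful person would: the job done as asked, in the order asked, and still so for the second after the job is handed in, with the robot touching nothing.
It also fails if it takes over 112 s, if anything falls off the work surface, if the arm or the gripper's body presses on something with over 40 N, if the wrist force passes 120 N, or if a joint passes its speed limit or range.

## Working session

There is one attempt and no reset: what is moved stays moved. The work goes in short steps, Python scripts to look and compute and a tool call to move; the robot and the scene stay as the last step left them, time stands still between calls to the robot, and variables do not carry over. Pictures are saved under pics/ and viewed, at most 14 in all, crops included, and the job is handed in when it is done.

Besides the shell and the picture viewer there is one more tool, called after "Emit:" by a JSON object that holds its "name" and its "arguments", one argument or row to a line. servo_tool: Moves the arm, as the interface text tells. Scaled input: -1 to 1 covers 0.3 m each way for a shift and 180 degrees each way for a turn. Its arguments: {"type":"object","properties":{"motion":{"type":"array"},"hand":{"type":"number"}},"required":["motion"]}

```bash
mkdir -p pics
python3 - <<'E'
from rig import arm
import cv2,pickle,numpy as np
d={}
for n in["scene","side","wrist"]:
    c=arm.read_camera(n);d[n]=c;cv2.imwrite(f"pics/{n}0.png",c["frame"][:,:,::-1])
    print(n,c["fx"],c["cx"],c["cy"],np.round(c["extrinsics"],3).tolist())
pickle.dump(d,open("d0.pkl","wb"))
s=arm.state();print(s["time"],s["eef_pos"],s["ee_rot"],s["gripper_width"])
E
```

```text
scene 420.99315136401833 278.6505967956528 207.80607090501394 [[0.813, 0.473, -0.341, 0.915], [0.583, -0.668, 0.462, -0.577], [-0.009, -0.574, -0.819, 1.095], [0.0, 0.0, 0.0, 1.0]]
side 457.3878511326635 287.1065086081337 205.18339639974454 [[0.697, -0.38, 0.608, -0.244], [-0.717, -0.377, 0.587, -0.705], [0.006, -0.845, -0.535, 0.693], [0.0, 0.0, 0.0, 1.0]]
wrist 325.19226210127806 279.36132762580775 213.53073192703877 [[0.284, 0.917, 0.278, 0.079], [0.959, -0.272, -0.084, 0.525], [-0.002, 0.291, -0.957, 0.373], [0.0, 0.0, 0.0, 1.0]]
0.15 [0.14995606 0.50297555 0.30353024] [-1.39389821e-04  1.44385707e-01  9.89521396e-01 -3.92366192e-04] 0.9999529798277086
```

View pics/scene0.png

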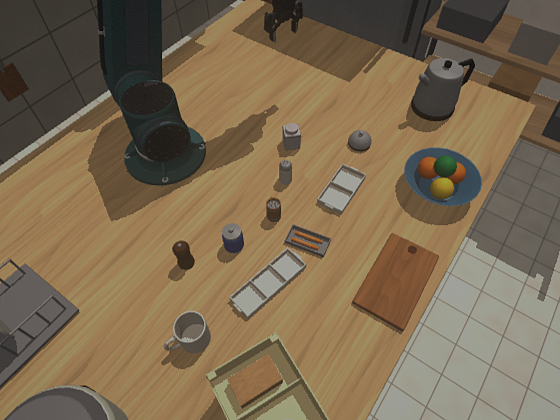

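View pics/side0.png

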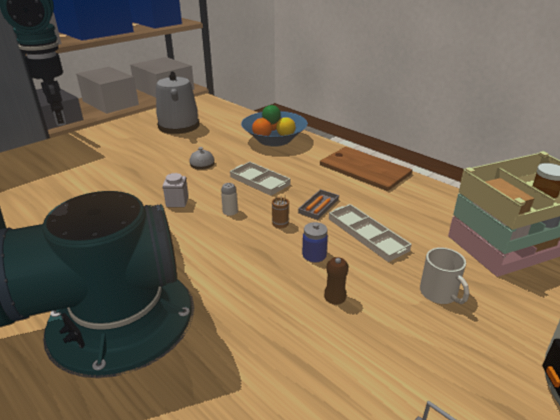

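View pics/wrist0.png

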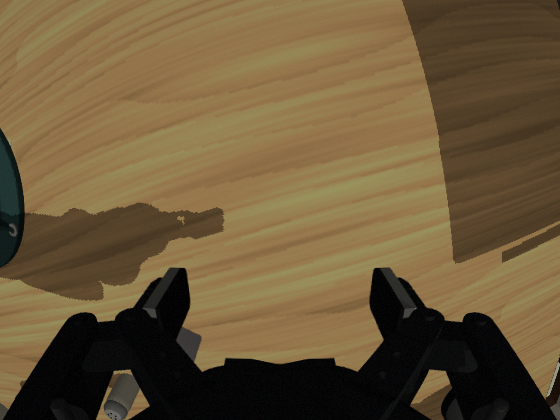

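The scene view shows the mill (183,254), jar (233,238), pot (273,209), shaker (286,172), tin (292,136), long caddy (268,284), short caddy (342,190), tray (307,240), bell (360,140) and mug (190,332). The side view shows the same things. The wrist view shows only bare counter, with the tin and shaker at its lower left. I'll enlarge crops of the first two to get better points.

Run:
```python
import cv2
a=cv2.imread("pics/scene0.png")[120:320,165:385];cv2.imwrite("pics/sc1.png",cv2.resize(a,None,fx=3,fy=3,interpolation=cv2.INTER_CUBIC)[:600,:660])
a=cv2.imread("pics/side0.png")[140:320,155:421];cv2.imwrite("pics/sd1.png",cv2.resize(a,None,fx=3,fy=3,interpolation=cv2.INTER_CUBIC))
```

```text
(no output)
```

View pics/sc1.png

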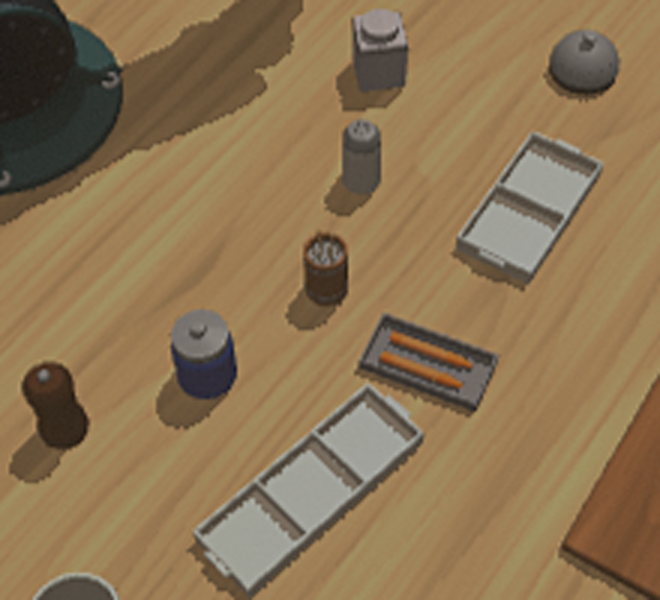

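View pics/sd1.png

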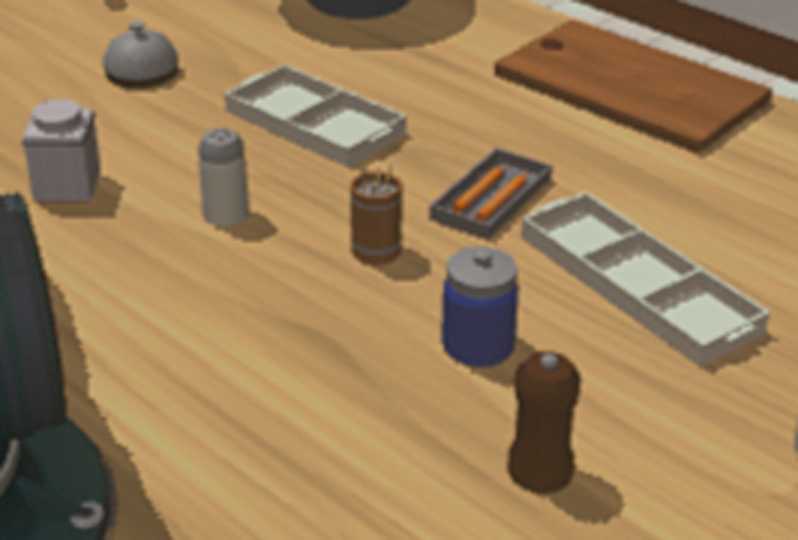

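```bash
cat > h.py <<'E'
import numpy as np
def ray(c,p):
    p=np.asarray(p,float)
    r=np.array([(p[0]-c["cx"])/c["fx"],(p[1]-c["cy"])/c["fy"],1.])
    E=c["extrinsics"];r=E[:3,:3]@r
    return E[:3,3],r/np.linalg.norm(r)
def wray(c,p):
    d=np.array([p[0]-c["cx"],p[1]-c["cy"]],float);r=np.hypot(*d);t=r/c["fx"]
    v=np.array([*(d/max(r,1e-9)*np.sin(t)),np.cos(t)]);E=c["extrinsics"]
    return E[:3,3],E[:3,:3]@v
def plane(o,d,z): return o+d*(z-o[2])/d[2]
def cross(a,b):
    A=np.zeros((3,3));B=np.zeros(3)
    for o,d in(a,b):
        M=np.eye(3)-np.outer(d,d);A+=M;B+=M@o
    return np.linalg.solve(A,B)
E
python3 - <<'E'
import pickle,numpy as np
from h import *
np.set_printoptions(precision=4,suppress=True)
d=pickle.load(open("d0.pkl","rb"));S,D=d["scene"],d["side"]
s=lambda p:ray(S,(p[0]/3+165-.33,p[1]/3+120-.33)); t=lambda p:ray(D,(p[0]/3+155-.33,p[1]/3+140-.33))
for n,a,b,z in[("tin",(380,24),(60,110),.084),("shaker",(362,128),(221,134),.084),("pot",(326,247),(377,186),.07),("jar",(198,328),(484,258),.088),("mill",(43,374),(549,358),.105),("bell",(588,38),(138,28),.059)]:
    print(n,cross(s(a),t(b)),plane(*s(a),z)[:2],plane(*t(b),z)[:2])
for n,A,B,z in[("long",[(368,387),(421,436),(248,589),(197,535)],[(587,196),(525,222),(703,350),(767,318)],.022),
 ("short",[(535,135),(600,170),(529,280),(460,238)],[(228,98),(283,68),(405,122),(349,150)],.022),("tray",[(385,317),(497,353),(474,408),(360,364)],[],.016)]:
    for f,P in((s,A),(t,B)):
        if not P: continue
        q=np.array([plane(*f(p),z)[:2] for p in P]);e=np.roll(q,-1,0)-q
        print(n,q.mean(0),np.linalg.norm(e,axis=1),np.degrees(np.arctan2(e[:,1],e[:,0])))
E
```

```text
tin [0.3362 0.2876 0.0836] [0.3359 0.2882] [0.3355 0.2856]
shaker [0.4102 0.147  0.0854] [0.4086 0.1496] [0.4111 0.1467]
pot [0.4643 0.0067 0.0698] [0.4628 0.01  ] [0.4629 0.002 ]
jar [ 0.428  -0.1475  0.0869] [ 0.4276 -0.146 ] [ 0.4263 -0.1509]
mill [ 0.3517 -0.2728  0.1029] [ 0.3525 -0.2726] [ 0.3494 -0.2754]
bell [0.5278 0.4311 0.0542] [0.529  0.4278] [0.5215 0.4207]
long [ 0.5896 -0.1888] [0.0728 0.2172 0.07   0.2181] [ -11.4562 -100.8701  169.2622   79.8741]
long [ 0.5822 -0.1933] [0.0744 0.2184 0.0722 0.2199] [ 170.2231 -101.0797  -10.9124   78.3463]
short [0.5882 0.211 ] [0.0837 0.1706 0.0868 0.1688] [ -1.7748 -86.1278 177.1931  92.901 ]
short [0.5785 0.2066] [0.0857 0.1747 0.0778 0.1647] [  7.0525 -87.691  179.9977  94.9523]
tray [ 0.6031 -0.0119] [0.1185 0.0672 0.1204 0.0608] [  14.3196  -77.6285 -168.7675  100.5271]
```

```bash
cat >> h.py <<'E'
from scipy.spatial.transform import Rotation as R
def go(x,y,z,yaw,frm=None):
    "normalised tool shift and twist to TCP x,y,z with tool y at yaw deg"
    from rig import arm
    s=arm.state();q=s["ee_rot"];M=R.from_quat([q[1],q[2],q[3],q[0]]).as_matrix()
    p=s["eef_pos"]
    if frm is not None: p,y0=np.array(frm[:3]),frm[3]
    else: y0=np.degrees(np.arctan2(M[1,1],M[0,1]))
    c,n=np.cos(np.radians(y0)),np.sin(np.radians(y0));M=np.array([[-n,c,0],[c,n,0],[0,0,-1.]])
    tw=-((yaw-y0+180)%360-180)/180
    print("from",np.round(p,4),round(y0,2),"->",np.round(M.T@(np.array([x,y,z])-p)/.3,4),round(tw,4),"t",s["time"],"f",np.round(s["contact_force"],1),"w",round(s["gripper_width"],3))
E
python3 -c "
from h import *
go(.40,.27,.32,-10)"
```

```text
from [0.15   0.503  0.3035] 73.4 -> [-1.0206 -0.506  -0.0549] 0.4633 t 0.15 f [-0.  -1.2  0.1] w 1.0
```

Emit:
{"name": "servo_tool", "arguments": {
  "motion": [
    [-0.99, -0.5, -0.055, 0.463],
    [-0.99, -0.5, -0.055, 0.463],
    [-0.99, -0.5, -0.055, 0.463],
    [-0.99, -0.5, -0.055, 0.463],
    [-0.99, -0.5, -0.055, 0.463],
    [-0.99, -0.5, -0.055, 0.463],
    [-0.99, -0.5, -0.055, 0.463],
    [-0.99, -0.5, -0.055, 0.463],
    [-0.99, -0.5, -0.055, 0.463],
    [-0.99, -0.5, -0.055, 0.463]
  ]
}}

```text
time: 1.4
eef_pos: [0.3917, 0.2745, 0.3203]
ee_rot: [-0.0, 0.765, 0.644, -0.0]
contact_force: [-0.7, -1.0, -0.2]
gripper_width: 0.998
grasp_force: 0.0
```

```bash
python3 -c "
from h import *
go(.43,-.02,.32,-10)"
```

```text
from [0.3917 0.2745 0.3203] -9.75 -> [-0.946   0.2922  0.001 ] 0.0014 t 1.4 f [-0.7 -1.  -0.2] w 0.998
```

```bash
cat > snap.py <<'E'
import sys,cv2,pickle
from rig import arm
n=sys.argv[1];c=arm.read_camera("wrist");pickle.dump(c,open(n+".pkl","wb"));cv2.imwrite(f"pics/{n}.png",c["frame"][:,:,::-1])
E
python3 snap.py w1
```

```text
(no output)
```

View pics/w1.png

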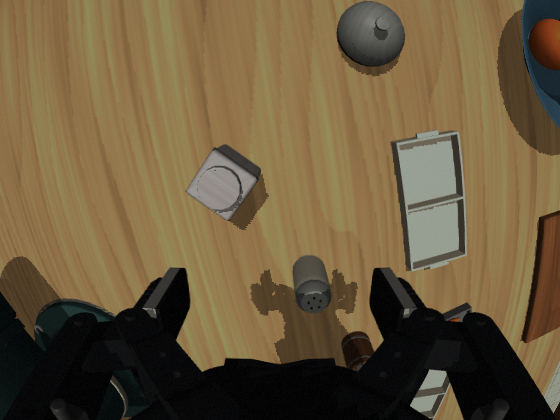

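Emit:
{"name": "servo_tool", "arguments": {
  "motion": [
    [-0.2, 0.06, 0, 0],
    [-0.4, 0.12, 0, 0],
    [-0.6, 0.18, 0, 0],
    [-0.8, 0.24, 0, 0],
    [-0.946, 0.292, 0, 0],
    [-0.946, 0.292, 0, 0],
    [-0.946, 0.292, 0, 0]
  ]
}}

```text
time: 2.33
eef_pos: [0.4289, -0.0199, 0.3203]
ee_rot: [-0.0, 0.765, 0.643, 0.0]
contact_force: [0.5, 0.7, -0.2]
gripper_width: 1.002
grasp_force: 0.0
```

```bash
python3 snap.py w2; python3 -c "
from h import *
go(.38,-.25,.28,-10)"
```

```text
from [ 0.4289 -0.0195  0.3204] -9.86 -> [-0.7849 -0.029   0.1345] 0.0008 t 2.375 f [ 0.2  0.7 -0.4] w 0.998
```

View pics/w2.png

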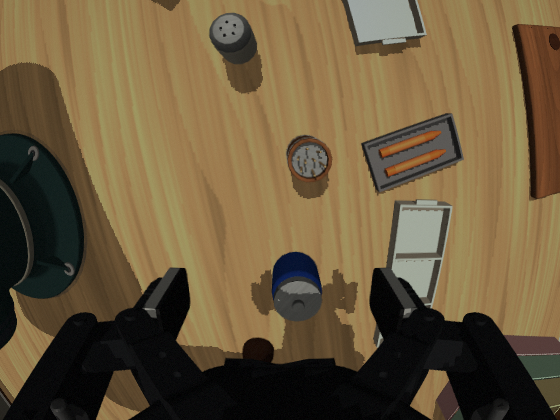

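w1 shows the tin (lid at 219,188; top-face corners around it), the shaker cap (314,300) and the short caddy rim. w2 shows the pot top (311,158), the jar lid (297,300) and the near end of the long caddy. All of them stand clear.

Run:
```python
import pickle
from h import *
np.set_printoptions(precision=4,suppress=True)
a=pickle.load(open("w1.pkl","rb"));b=pickle.load(open("w2.pkl","rb"))
P=lambda c,p,z:plane(*wray(c,p),z)[:2]
print("tin lid",P(a,(219,188),.084),"shaker",P(a,(314,300),.082),P(b,(231,28),.082),"pot",P(b,(310,159),.07),"jarknob",P(b,(297,303),.09),"lid",P(b,(297,296),.08))
for c,Q,z in[(a,[(187,188),(219,147),(259,180),(229,221)],.072),(a,[(393,143),(457,133),(466,256),(408,270)],.022)]:
    q=np.array([P(c,p,z) for p in Q]);e=np.roll(q,-1,0)-q
    print(q.mean(0),np.linalg.norm(e,axis=1),np.degrees(np.arctan2(e[:,1],e[:,0])))
```

```text
tin lid [0.3348 0.2923] shaker [0.4092 0.1509] [0.4117 0.1488] pot [0.4642 0.0086] jarknob [ 0.4273 -0.1388] lid [ 0.4282 -0.136 ]
[0.3369 0.293 ] [0.0542 0.0517 0.0536 0.0555] [  39.6342  -50.2963 -136.3141  130.5296]
[0.5812 0.2174] [0.0891 0.1719 0.0915 0.1698] [   2.0447  -85.6628 -179.2089   93.5679]
```

Emit:
{"name": "servo_tool", "arguments": {
  "motion": [
    [-0.2, 0, 0.03, 0],
    [-0.4, -0.01, 0.06, 0],
    [-0.6, -0.02, 0.1, 0],
    [-0.78, -0.03, 0.13, 0],
    [-0.78, -0.03, 0.13, 0],
    [-0.78, -0.03, 0.13, 0]
  ]
}}

```text
time: 3.12
eef_pos: [0.3801, -0.248, 0.2815]
ee_rot: [-0.0, 0.765, 0.644, 0.0]
contact_force: [-0.4, 0.5, 0.3]
gripper_width: 0.999
grasp_force: 0.0
```

```bash
python3 snap.py w3; python3 -c "
from h import *
go(.352,-.273,.2,-10)"
```

```text
from [ 0.3803 -0.2477  0.2816] -9.82 -> [-0.099  -0.0784  0.272 ] 0.001 t 3.175 f [-0.7 -0.  -0.7] w 1.002
```

View pics/w3.png

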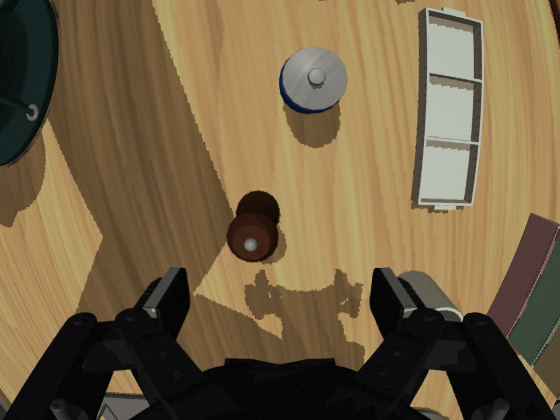

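Run:
```python
import pickle
from h import *
np.set_printoptions(precision=4,suppress=True)
c=pickle.load(open("w3.pkl","rb"));P=lambda p,z:plane(*wray(c,p),z)[:2]
S=pickle.load(open("d0.pkl","rb"));print("mug",plane(*ray(S["scene"],(191,327)),.09))
print("mill bead",P((250,244),.103),"jar knob",P((316,76),.09),"lid",P((314,80),.08))
q=np.array([P(p,.022) for p in [(425,9),(482,20),(474,207),(417,203)]]);e=np.roll(q,-1,0)-q
print(q.mean(0),np.linalg.norm(e,axis=1),np.degrees(np.arctan2(e[:,1],e[:,0])))
```

```text
mug [ 0.529  -0.4213  0.09  ]
mill bead [ 0.3514 -0.27  ] jar knob [ 0.4267 -0.1454] lid [ 0.4258 -0.1474]
[ 0.5869 -0.1866] [0.0763 0.2241 0.0796 0.2173] [ -7.7396 -99.7497 167.2775  79.4006]
```

Emit:
{"name": "servo_tool", "arguments": {
  "motion": [
    [-0.05, -0.04, 0.1, 0],
    [-0.094, -0.079, 0.2, 0],
    [-0.094, -0.079, 0.3, 0],
    [-0.094, -0.079, 0.4, 0],
    [-0.094, -0.079, 0.48, 0],
    [-0.094, -0.079, 0.54, 0],
    [-0.094, -0.079, 0.575, 0],
    [-0.094, -0.079, 0.575, 0]
  ],
  "hand": 1
}}

```text
time: 4.18
eef_pos: [0.3519, -0.272, 0.1088]
ee_rot: [-0.0, 0.765, 0.644, -0.0]
contact_force: [-0.6, 0.7, -0.4]
gripper_width: 1.001
grasp_force: 0.0
```

Emit:
{"name": "servo_tool", "arguments": {
  "motion": [
    [0, 0, 0, 0],
    [0, 0, 0, 0],
    [0, 0, 0, 0],
    [0, 0, 0, 0],
    [0, 0, 0, 0],
    [0, 0, 0, 0],
    [0, 0, 0, 0],
    [0, 0, 0, 0],
    [0, 0, 0, 0]
  ],
  "hand": -1
}}

```text
time: 5.3
eef_pos: [0.3517, -0.2731, 0.1095]
ee_rot: [0.001, 0.766, 0.643, -0.0]
contact_force: [-1.4, 0.3, 9.3]
gripper_width: 0.505
grasp_force: 59.4
```

Emit:
{"name": "servo_tool", "arguments": {
  "motion": [
    [0, 0, -0.03, 0],
    [0, 0, -0.08, 0],
    [0, 0, -0.15, 0],
    [0, 0, -0.24, 0],
    [0, 0, -0.33, 0],
    [0, 0, -0.4, 0],
    [0, 0, -0.4, 0]
  ]
}}

```text
time: 6.18
eef_pos: [0.3519, -0.2732, 0.2302]
ee_rot: [0.001, 0.766, 0.643, 0.0]
contact_force: [0.1, -0.3, -2.2]
gripper_width: 0.499
grasp_force: 61.0
```

```bash
python3 -c "
from h import *
go(.574,-.26,.23,-10)
go(.574,-.26,.118,-10,(.574,-.26,.23,-10))";  python3 snap.py w4
```

```text
from [ 0.3519 -0.2732  0.2302] -9.95 -> [1.711e-01 7.216e-01 6.000e-04] 0.0003 t 6.175 f [ 0.1 -0.3 -2.2] w 0.499
from [ 0.574 -0.26   0.23 ] -10 -> [0.     0.     0.3733] 0.0 t 6.175 f [ 0.1 -0.3 -2.2] w 0.499
```

View pics/w4.png

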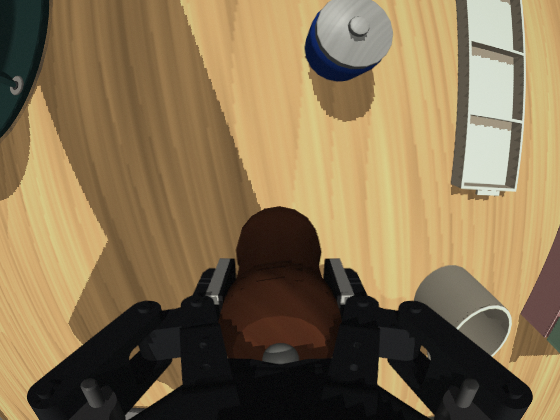

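The mill is held upright. It fills the middle of the picture between the pads at about (280,290), and the long caddy's near end is at (485,190).

Emit:
{"name": "servo_tool", "arguments": {
  "motion": [
    [0.02, 0.1, 0, 0],
    [0.05, 0.22, 0, 0],
    [0.09, 0.36, 0, 0],
    [0.12, 0.5, 0, 0],
    [0.15, 0.62, 0, 0],
    [0.171, 0.7, 0, 0],
    [0.171, 0.72, 0, 0],
    [0.171, 0.72, 0, 0]
  ]
}}

```text
time: 7.22
eef_pos: [0.5727, -0.2596, 0.228]
ee_rot: [-0.001, 0.766, 0.643, -0.0]
contact_force: [0.2, -0.0, -1.9]
gripper_width: 0.499
grasp_force: 61.3
```

```bash
python3 snap.py w5;  python3 -c "
from h import *
go(.574,-.26,.118,-10)"
```

```text
from [ 0.5724 -0.2596  0.2284] -9.96 -> [-0.0004  0.0055  0.3679] 0.0002 t 7.275 f [ 0.8  1.  -1.8] w 0.498
```

View pics/w5.png

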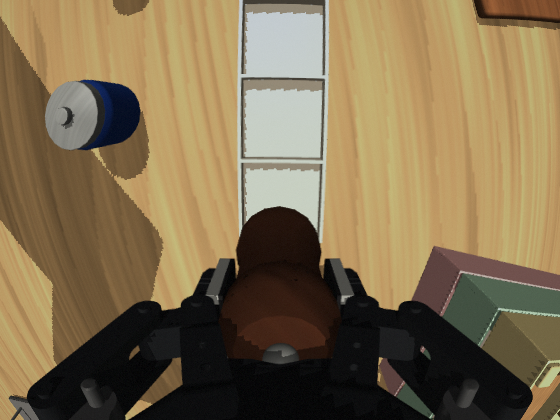

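The caddy lies straight under the tool. Its divider tops run (241,77)-(326,77) and (240,158)-(325,160). A stack of crates is at lower right, so I'll check its clearance.

Run:
```python
import pickle
from h import *
np.set_printoptions(precision=4,suppress=True)
c=pickle.load(open("w5.pkl","rb"));P=lambda p,z:plane(*wray(c,p),z)[:2]
for p in[(241,77),(326,77),(240,159),(325,160)]: print(P(p,.022))
S=pickle.load(open("d0.pkl","rb"))
print("crate",cross(ray(S["scene"],(273,338)),ray(S["side"],(462,171))),cross(ray(S["scene"],(208,378)),ray(S["side"],(497,222))))
```

```text
[ 0.5594 -0.1455]
[ 0.6293 -0.1574]
[ 0.5458 -0.2143]
[ 0.6172 -0.2275]
crate [ 0.726  -0.3449  0.1869] [ 0.6519 -0.4786  0.1399]
```

Emit:
{"name": "servo_tool", "arguments": {
  "motion": [
    [0, 0.005, 0.06, 0],
    [0, 0.008, 0.14, 0],
    [0, 0.008, 0.22, 0],
    [0, 0.008, 0.29, 0],
    [0, 0.008, 0.34, 0],
    [0, 0.008, 0.365, 0],
    [0, 0.008, 0.37, 0],
    [0, 0.008, 0.37, 0]
  ]
}}

```text
time: 8.28
eef_pos: [0.5757, -0.2601, 0.1184]
ee_rot: [0.0, 0.766, 0.643, 0.0]
contact_force: [-0.7, -0.3, -1.6]
gripper_width: 0.501
grasp_force: 61.3
```

Emit:
{"name": "servo_tool", "arguments": {
  "motion": [
    [0, 0, 0.004, 0],
    [0, 0, 0.008, 0],
    [0, 0, 0.011, 0],
    [0, 0, 0.011, 0]
  ]
}}

```text
time: 8.78
eef_pos: [0.5755, -0.2599, 0.1145]
ee_rot: [-0.0, 0.766, 0.643, -0.0]
contact_force: [-0.3, 0.4, -1.9]
gripper_width: 0.5
grasp_force: 61.3
```

Emit:
{"name": "servo_tool", "arguments": {
  "motion": [
    [0, 0, 0.002, 0],
    [0, 0, 0.004, 0],
    [0, 0, 0.004, 0]
  ]
}}

```text
time: 9.15
eef_pos: [0.5756, -0.26, 0.1137]
ee_rot: [0.0, 0.766, 0.643, 0.0]
contact_force: [-1.6, 0.2, 4.4]
gripper_width: 0.501
grasp_force: 61.3
```

Emit:
{"name": "servo_tool", "arguments": {
  "motion": [
    [0, 0, 0, 0],
    [0, 0, 0, 0],
    [0, 0, 0, 0],
    [0, 0, 0, 0],
    [0, 0, 0, 0],
    [0, 0, 0, 0],
    [0, 0, -0.05, 0],
    [0, 0, -0.15, 0],
    [0, 0, -0.3, 0],
    [0, 0, -0.42, 0],
    [0, 0, -0.42, 0]
  ],
  "hand": 1
}}

```text
time: 10.52
eef_pos: [0.5764, -0.2605, 0.2432]
ee_rot: [0.003, 0.766, 0.643, 0.001]
contact_force: [0.2, -0.7, -0.9]
gripper_width: 1.002
grasp_force: 0.0
```

```bash
python3 snap.py w6; python3 -c "
from h import *
go(.41,.149,.24,-10)
go(.592,-.05,.24,-10)
go(.41,.149,.24,-10,(.592,-.05,.24,-10))"
```

```text
from [ 0.5759 -0.2602  0.2412] -9.94 -> [ 1.2479 -0.7802  0.004 ] 0.0003 t 10.575 f [ 0.3 -0.9 -0.6] w 1.005
from [ 0.5759 -0.2602  0.2412] -9.94 -> [ 0.6993 -0.0681  0.004 ] 0.0003 t 10.575 f [ 0.3 -0.9 -0.6] w 1.005
from [ 0.592 -0.05   0.24 ] -10 -> [ 0.5479 -0.7126  0.    ] 0.0 t 10.575 f [ 0.3 -0.9 -0.6] w 1.005
```

View pics/w6.png

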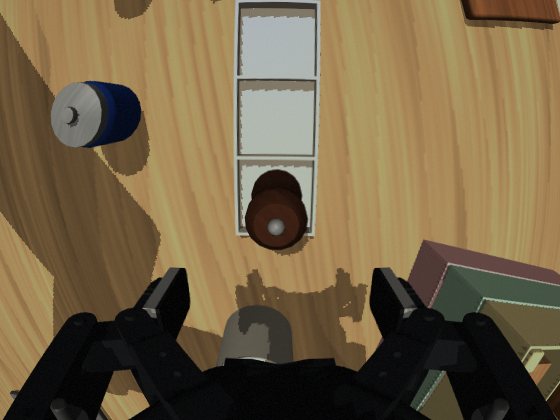

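The mill stands upright in the end bay (bead at 276,227), with the caddy square around it. Next is the shaker.

Emit:
{"name": "servo_tool", "arguments": {
  "motion": [
    [0.15, -0.01, 0, 0],
    [0.34, -0.03, 0, 0],
    [0.52, -0.05, 0, 0],
    [0.64, -0.2, 0, 0],
    [0.75, -0.36, 0, 0],
    [0.86, -0.52, 0, 0],
    [0.95, -0.66, 0, 0],
    [0.99, -0.78, 0, 0],
    [0.99, -0.78, 0, 0]
  ]
}}

```text
time: 11.7
eef_pos: [0.394, 0.074, 0.2392]
ee_rot: [-0.0, 0.765, 0.644, -0.0]
contact_force: [-0.4, 0.2, -0.6]
gripper_width: 1.002
grasp_force: 0.0
```

```bash
python3 snap.py w7; python3 -c "
from h import *
go(.41,.149,.098,-10)"
```

```text
from [0.3955 0.0734 0.2393] -9.87 -> [0.2566 0.0043 0.471 ] 0.0007 t 11.75 f [ 0.5 -0.  -0.5] w 1.002
```

Emit:
{"name": "servo_tool", "arguments": {
  "motion": [
    [0.1, 0, 0, 0],
    [0.22, 0, 0.02, 0],
    [0.257, 0.004, 0.1, 0],
    [0.257, 0.004, 0.2, 0],
    [0.257, 0.004, 0.3, 0],
    [0.257, 0.004, 0.39, 0],
    [0.257, 0.004, 0.45, 0],
    [0.257, 0.004, 0.47, 0],
    [0.257, 0.004, 0.47, 0]
  ]
}}

```text
time: 12.88
eef_pos: [0.4112, 0.1485, 0.0983]
ee_rot: [-0.0, 0.766, 0.643, -0.0]
contact_force: [0.5, 0.5, 0.2]
gripper_width: 0.999
grasp_force: 0.0
```

Emit:
{"name": "servo_tool", "arguments": {
  "motion": [
    [0, 0, 0, 0],
    [0, 0, 0, 0],
    [0, 0, 0, 0],
    [0, 0, 0, 0],
    [0, 0, 0, 0],
    [0, 0, 0, 0],
    [0, 0, 0, 0],
    [0, 0, 0, 0],
    [0, 0, 0, 0]
  ],
  "hand": -1
}}

```text
time: 14.0
eef_pos: [0.411, 0.1488, 0.099]
ee_rot: [0.0, 0.766, 0.643, 0.0]
contact_force: [-2.5, -0.8, 10.4]
gripper_width: 0.494
grasp_force: 59.7
```

Emit:
{"name": "servo_tool", "arguments": {
  "motion": [
    [0, 0, -0.03, 0],
    [0, 0, -0.08, 0],
    [0, 0, -0.15, 0],
    [0, 0, -0.24, 0],
    [0, 0, -0.33, 0],
    [0, 0, -0.43, 0],
    [0, 0, -0.43, 0],
    [0, 0, -0.43, 0]
  ]
}}

```text
time: 15.0
eef_pos: [0.4105, 0.1487, 0.227]
ee_rot: [-0.0, 0.766, 0.643, -0.0]
contact_force: [0.2, 0.6, -1.9]
gripper_width: 0.486
grasp_force: 61.4
```

```bash
python3 -c "
from h import *
go(.5885,-.187,.23,-10)"
```

```text
from [0.4105 0.1487 0.227 ] -9.95 -> [-0.9996  0.7775 -0.01  ] 0.0003 t 15.0 f [ 0.2  0.6 -1.9] w 0.486
```

Emit:
{"name": "servo_tool", "arguments": {
  "motion": [
    [-0.1, 0.08, 0, 0],
    [-0.24, 0.19, 0, 0],
    [-0.38, 0.3, 0, 0],
    [-0.52, 0.41, 0, 0],
    [-0.66, 0.52, 0, 0],
    [-0.8, 0.63, 0, 0],
    [-0.92, 0.72, 0, 0],
    [-1.0, 0.778, 0, 0],
    [-1.0, 0.778, 0, 0],
    [-1.0, 0.778, 0, 0]
  ]
}}

```text
time: 16.25
eef_pos: [0.5883, -0.1865, 0.2265]
ee_rot: [-0.001, 0.766, 0.643, -0.0]
contact_force: [-0.2, 0.7, -1.6]
gripper_width: 0.491
grasp_force: 61.4
```

```bash
python3 snap.py w8; python3 -c "
from h import *
go(.5885,-.187,.107,-10)
import pickle,cv2
f=pickle.load(open('w8.pkl','rb'))['frame']
cv2.imwrite('pics/w8.png',f[:,:,::-1])"
```

```text
from [ 0.5884 -0.1862  0.2268] -9.91 -> [-0.0025  0.0009  0.3994] 0.0005 t 16.3 f [-0.2 -0.2 -2.2] w 0.484
```

View pics/w8.png

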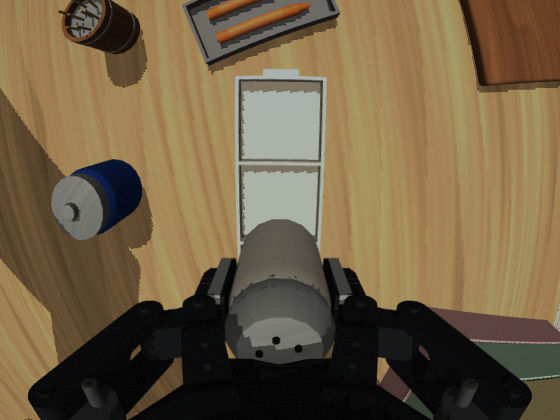

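The shaker is held upright. The far bay's divider at (238,161)-(324,164) shows the caddy has not moved and the middle bay is centred below.

Emit:
{"name": "servo_tool", "arguments": {
  "motion": [
    [0, 0, 0.06, 0],
    [0, 0, 0.14, 0],
    [0, 0, 0.22, 0],
    [0, 0, 0.3, 0],
    [0, 0, 0.36, 0],
    [0, 0, 0.395, 0],
    [0, 0, 0.403, 0],
    [0, 0, 0.407, 0],
    [0, 0, 0.41, 0],
    [0, 0, 0.41, 0]
  ]
}}

```text
time: 17.55
eef_pos: [0.589, -0.1872, 0.1047]
ee_rot: [0.0, 0.766, 0.643, 0.0]
contact_force: [0.6, 0.4, -1.9]
gripper_width: 0.488
grasp_force: 61.4
```

Emit:
{"name": "servo_tool", "arguments": {
  "motion": [
    [0, 0, 0.003, 0],
    [0, 0, 0.004, 0],
    [0, 0, 0.004, 0]
  ]
}}

```text
time: 17.92
eef_pos: [0.5889, -0.1871, 0.1032]
ee_rot: [-0.0, 0.766, 0.643, -0.0]
contact_force: [-0.0, -0.2, -1.9]
gripper_width: 0.487
grasp_force: 61.4
```

Emit:
{"name": "servo_tool", "arguments": {
  "motion": [
    [0, 0, 0.002, 0],
    [0, 0, 0.003, 0],
    [0, 0, 0.003, 0]
  ]
}}

```text
time: 18.3
eef_pos: [0.5889, -0.1871, 0.1031]
ee_rot: [0.0, 0.766, 0.643, 0.0]
contact_force: [-3.9, 1.7, 9.3]
gripper_width: 0.492
grasp_force: 62.8
```

Emit:
{"name": "servo_tool", "arguments": {
  "motion": [
    [0, 0, 0, 0],
    [0, 0, 0, 0],
    [0, 0, 0, 0],
    [0, 0, 0, 0],
    [0, 0, 0, 0],
    [0, 0, 0, 0],
    [0, 0, -0.05, 0],
    [0, 0, -0.15, 0],
    [0, 0, -0.3, 0],
    [0, 0, -0.44, 0],
    [0, 0, -0.44, 0]
  ],
  "hand": 1
}}

```text
time: 19.68
eef_pos: [0.5899, -0.1875, 0.2385]
ee_rot: [0.003, 0.766, 0.643, 0.001]
contact_force: [-0.4, -0.3, 0.1]
gripper_width: 1.0
grasp_force: 0.0
```

```bash
python3 snap.py w9; python3 -c "
from h import *
go(.464,.0075,.235,-10)"
```

```text
from [ 0.5894 -0.1873  0.2363] -9.94 -> [ 0.5674 -0.5238  0.0043] 0.0003 t 19.725 f [-0.4 -0.8 -0.3] w 1.004
```

Emit:
{"name": "servo_tool", "arguments": {
  "motion": [
    [0.12, -0.12, 0, 0],
    [0.26, -0.24, 0, 0],
    [0.4, -0.37, 0, 0],
    [0.52, -0.48, 0, 0],
    [0.567, -0.524, 0.04, 0],
    [0.567, -0.524, 0.12, 0],
    [0.567, -0.524, 0.22, 0],
    [0.567, -0.524, 0.32, 0],
    [0.567, -0.524, 0.4, 0],
    [0.567, -0.524, 0.45, 0],
    [0.567, -0.524, 0.46, 0],
    [0.567, -0.524, 0.46, 0]
  ]
}}

```text
time: 21.22
eef_pos: [0.4633, 0.0076, 0.0963]
ee_rot: [-0.0, 0.766, 0.643, -0.0]
contact_force: [1.1, -0.7, 0.8]
gripper_width: 1.002
grasp_force: 0.0
```

Emit:
{"name": "servo_tool", "arguments": {
  "motion": [
    [0, 0, 0, 0],
    [0, 0, 0, 0],
    [0, 0, 0, 0],
    [0, 0, 0, 0],
    [0, 0, 0, 0],
    [0, 0, 0, 0],
    [0, 0, 0, 0],
    [0, 0, 0, 0],
    [0, 0, 0, 0]
  ],
  "hand": -1
}}

```text
time: 22.35
eef_pos: [0.4637, 0.0076, 0.0969]
ee_rot: [0.0, 0.766, 0.643, 0.0]
contact_force: [-2.8, -0.2, 10.8]
gripper_width: 0.52
grasp_force: 59.6
```

Emit:
{"name": "servo_tool", "arguments": {
  "motion": [
    [0, 0, -0.03, 0],
    [0, 0, -0.08, 0],
    [0, 0, -0.15, 0],
    [0, 0, -0.24, 0],
    [0, 0, -0.33, 0],
    [0, 0, -0.43, 0],
    [0, 0, -0.43, 0],
    [0, 0, -0.43, 0]
  ]
}}

```text
time: 23.35
eef_pos: [0.4632, 0.0077, 0.2249]
ee_rot: [-0.0, 0.766, 0.643, -0.0]
contact_force: [0.2, 0.1, -1.0]
gripper_width: 0.518
grasp_force: 61.4
```

```bash
python3 -c "
from h import *
go(.601,-.115,.23,-10)"
```

```text
from [0.4632 0.0077 0.2249] -9.94 -> [-0.3234  0.5231 -0.0171] 0.0003 t 23.35 f [ 0.2  0.1 -1. ] w 0.518
```

Emit:
{"name": "servo_tool", "arguments": {
  "motion": [
    [-0.04, 0.07, 0, 0],
    [-0.1, 0.17, 0, 0],
    [-0.17, 0.28, 0, 0],
    [-0.24, 0.39, 0, 0],
    [-0.29, 0.47, 0, 0],
    [-0.323, 0.523, 0, 0],
    [-0.323, 0.523, 0, 0],
    [-0.323, 0.523, 0, 0]
  ]
}}

```text
time: 24.35
eef_pos: [0.6005, -0.1144, 0.2246]
ee_rot: [-0.001, 0.766, 0.643, -0.0]
contact_force: [0.1, -0.3, -1.7]
gripper_width: 0.515
grasp_force: 61.4
```

```bash
python3 -c "
from h import *
import pickle
c=pickle.load(open('w8.pkl','rb'))
q=np.array([plane(*wray(c,p),.022)[:2] for p in [(236,79),(326,79),(324,163),(238,163)]]);print(q.mean(0))
go(.601,-.115,.103,-10)"
```

```text
[ 0.60146159 -0.11503534]
from [ 0.6005 -0.1144  0.2246] -9.94 -> [-0.0016  0.0018  0.4053] 0.0003 t 24.35 f [ 0.1 -0.3 -1.7] w 0.515
```

Emit:
{"name": "servo_tool", "arguments": {
  "motion": [
    [0, 0.002, 0.06, 0],
    [0, 0.002, 0.14, 0],
    [0, 0.002, 0.22, 0],
    [0, 0.002, 0.3, 0],
    [0, 0.002, 0.36, 0],
    [0, 0.002, 0.395, 0],
    [0, 0.002, 0.403, 0],
    [0, 0.002, 0.407, 0],
    [0, 0.002, 0.41, 0],
    [0, 0.002, 0.41, 0]
  ]
}}

```text
time: 25.6
eef_pos: [0.602, -0.1151, 0.1026]
ee_rot: [0.0, 0.766, 0.643, 0.0]
contact_force: [0.3, 0.4, -1.7]
gripper_width: 0.515
grasp_force: 61.5
```

Emit:
{"name": "servo_tool", "arguments": {
  "motion": [
    [0, 0, 0.002, 0],
    [0, 0, 0.003, 0],
    [0, 0, 0.003, 0]
  ]
}}

```text
time: 25.98
eef_pos: [0.6019, -0.1151, 0.1014]
ee_rot: [0.0, 0.766, 0.643, -0.0]
contact_force: [0.6, -0.4, -0.8]
gripper_width: 0.517
grasp_force: 61.5
```

Emit:
{"name": "servo_tool", "arguments": {
  "motion": [
    [0, 0, 0.002, 0],
    [0, 0, 0.004, 0],
    [0, 0, 0.004, 0]
  ]
}}

```text
time: 26.35
eef_pos: [0.6019, -0.1151, 0.101]
ee_rot: [0.0, 0.766, 0.643, 0.0]
contact_force: [-3.8, 1.0, 10.3]
gripper_width: 0.514
grasp_force: 62.5
```

Emit:
{"name": "servo_tool", "arguments": {
  "motion": [
    [0, 0, 0, 0],
    [0, 0, 0, 0],
    [0, 0, 0, 0],
    [0, 0, 0, 0],
    [0, 0, 0, 0],
    [0, 0, 0, 0],
    [0, 0, -0.05, 0],
    [0, 0, -0.15, 0],
    [0, 0, -0.3, 0],
    [0, 0, -0.44, 0],
    [0, 0, -0.44, 0]
  ],
  "hand": 1
}}

```text
time: 27.72
eef_pos: [0.6029, -0.1154, 0.2363]
ee_rot: [0.003, 0.766, 0.643, 0.002]
contact_force: [0.6, -0.2, 0.1]
gripper_width: 1.0
grasp_force: 0.0
```

```bash
python3 -c "
from h import *
go(.427,-.1465,.096,4)"
```

```text
from [ 0.6029 -0.1154  0.2363] -9.94 -> [-0.2035 -0.5598  0.4677] -0.0775 t 27.725 f [ 0.6 -0.2  0.1] w 1.0
```

Emit:
{"name": "servo_tool", "arguments": {
  "motion": [
    [-0.05, -0.13, 0, -0.02],
    [-0.1, -0.27, 0, -0.04],
    [-0.15, -0.4, 0, -0.06],
    [-0.19, -0.52, 0, -0.078],
    [-0.2035, -0.56, 0.03, -0.078],
    [-0.2035, -0.56, 0.1, -0.078],
    [-0.2035, -0.56, 0.2, -0.078],
    [-0.2035, -0.56, 0.3, -0.078],
    [-0.2035, -0.56, 0.4, -0.078],
    [-0.2035, -0.56, 0.45, -0.078],
    [-0.2035, -0.56, 0.467, -0.078],
    [-0.2035, -0.56, 0.467, -0.078]
  ]
}}

```text
time: 29.22
eef_pos: [0.4258, -0.1461, 0.0922]
ee_rot: [-0.0, 0.681, 0.732, -0.0]
contact_force: [0.2, 0.2, 0.5]
gripper_width: 0.999
grasp_force: 0.0
```

Emit:
{"name": "servo_tool", "arguments": {
  "motion": [
    [0, 0, 0, 0],
    [0, 0, 0, 0],
    [0, 0, 0, 0],
    [0, 0, 0, 0],
    [0, 0, 0, 0],
    [0, 0, 0, 0],
    [0, 0, 0, 0],
    [0, 0, 0, 0],
    [0, 0, 0, 0]
  ],
  "hand": -1
}}

```text
time: 30.35
eef_pos: [0.4263, -0.1463, 0.0931]
ee_rot: [0.001, 0.681, 0.732, 0.0]
contact_force: [-2.7, 1.3, 13.7]
gripper_width: 0.684
grasp_force: 61.8
```

Emit:
{"name": "servo_tool", "arguments": {
  "motion": [
    [0, 0, -0.03, 0],
    [0, 0, -0.08, 0],
    [0, 0, -0.15, 0],
    [0, 0, -0.24, 0],
    [0, 0, -0.33, 0],
    [0, 0, -0.45, 0],
    [0, 0, -0.45, 0],
    [0, 0, -0.45, 0]
  ]
}}

```text
time: 31.35
eef_pos: [0.4255, -0.146, 0.2266]
ee_rot: [-0.0, 0.681, 0.732, -0.0]
contact_force: [-0.5, -0.4, -4.5]
gripper_width: 0.684
grasp_force: 65.5
```

```bash
python3 -c "
from h import *
go(.583,.09,.23,4)
go(.583,.171,.23,4,(.583,.09,.23,4))"
```

```text
from [ 0.4255 -0.146   0.2266] 4.1 -> [ 0.747   0.5799 -0.0115] 0.0005 t 31.35 f [-0.5 -0.4 -4.5] w 0.684
from [0.583 0.09  0.23 ] 4 -> [0.2693 0.0188 0.    ] 0.0 t 31.35 f [-0.5 -0.4 -4.5] w 0.684
```

Emit:
{"name": "servo_tool", "arguments": {
  "motion": [
    [0.08, 0.06, 0, 0],
    [0.19, 0.15, 0, 0],
    [0.31, 0.24, 0, 0],
    [0.43, 0.33, 0, 0],
    [0.55, 0.43, 0, 0],
    [0.65, 0.51, 0, 0],
    [0.72, 0.56, 0, 0],
    [0.747, 0.58, 0, 0],
    [0.747, 0.58, 0, 0],
    [0.747, 0.58, 0, 0]
  ]
}}

```text
time: 32.6
eef_pos: [0.5829, 0.089, 0.2268]
ee_rot: [-0.0, 0.682, 0.732, -0.0]
contact_force: [-0.5, 0.4, -3.3]
gripper_width: 0.688
grasp_force: 65.5
```

```bash
python3 snap.py w10
python3 - <<'E'
from h import *
import pickle,cv2
c=pickle.load(open('w10.pkl','rb'));f=c["frame"].astype(int)
m=((f.max(2)-f.min(2)<30)&(f.sum(2)>420)).astype(np.uint8)*255
n,l,st,ce=cv2.connectedComponentsWithStats(m)
for i in range(1,n):
    if st[i,4]>300:
        cs,_=cv2.findContours((l==i).astype(np.uint8),0,2);b=cv2.boxPoints(cv2.minAreaRect(cs[0]))
        print(st[i],[tuple(np.round(p).astype(int).tolist()) for p in b])
E
```

```text
[ 239    0  106  164 6855] [(239, 0), (344, 0), (344, 163), (239, 163)]
[ 245   71   93   82 7228] [(244, 151), (245, 70), (337, 71), (336, 152)]
[ 514  288   46  104 2269] [(509, 379), (552, 285), (582, 299), (539, 393)]
```

View pics/w10.png

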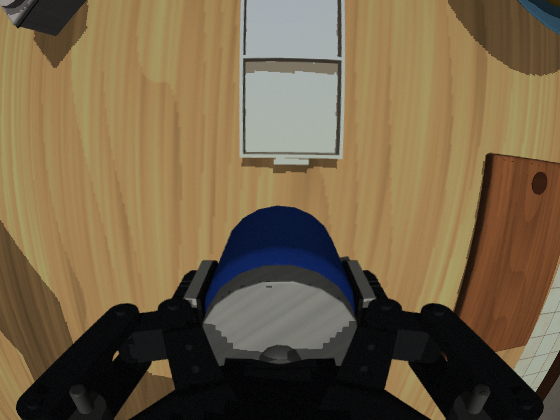

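The jar is held upright. The short caddy's near wall runs (241,156)-(342,158) and its divider (243,58)-(343,60), almost square to the tool.

Run:
```python
from h import *
import pickle
np.set_printoptions(precision=4,suppress=True)
c=pickle.load(open('w10.pkl','rb'))
q=np.array([plane(*wray(c,p),.022)[:2] for p in [(241,156),(342,158),(343,60),(243,58)]]);e=np.roll(q,-1,0)-q
print(q,q.mean(0),np.linalg.norm(e,axis=1),np.degrees(np.arctan2(e[:,1],e[:,0])))
n=(q[0]+q[1])/2;d=(q[2]+q[3])/2;u=(d-n)/np.linalg.norm(d-n)
print("near bay",d-.0425*u,"far bay",d+.0425*u,"yaw",np.degrees(np.arctan2(u[1],u[0])))
b=d-.0425*u
go(*b,.23,4)
```

```text
[[0.547  0.1292]
 [0.6331 0.1341]
 [0.6265 0.2182]
 [0.5434 0.2129]] [0.5875 0.1736] [0.0862 0.0844 0.0833 0.0837] [   3.2543   94.4518 -176.3023  -87.5212]
near bay [0.5875 0.1731] far bay [0.5824 0.258 ] yaw 93.46917307870169
from [0.583 0.089 0.227] 4.05 -> [ 0.2786  0.035  -0.01  ] 0.0003 t 32.65 f [-0.1  0.3 -3.5] w 0.68
```

Emit:
{"name": "servo_tool", "arguments": {
  "motion": [
    [0.08, 0.01, 0, 0],
    [0.18, 0.02, 0, 0],
    [0.26, 0.035, 0, 0],
    [0.279, 0.035, 0.03, 0],
    [0.279, 0.035, 0.1, 0],
    [0.279, 0.035, 0.2, 0],
    [0.279, 0.035, 0.3, 0],
    [0.279, 0.035, 0.38, 0],
    [0.279, 0.035, 0.412, 0],
    [0.279, 0.035, 0.42, 0],
    [0.279, 0.035, 0.425, 0],
    [0.279, 0.035, 0.425, 0]
  ]
}}

```text
time: 34.15
eef_pos: [0.5882, 0.174, 0.1002]
ee_rot: [0.0, 0.681, 0.732, 0.0]
contact_force: [-0.2, 0.2, -3.7]
gripper_width: 0.688
grasp_force: 65.5
```

Emit:
{"name": "servo_tool", "arguments": {
  "motion": [
    [0, 0, 0.001, 0],
    [0, 0, 0.003, 0],
    [0, 0, 0.003, 0]
  ]
}}

```text
time: 34.52
eef_pos: [0.5879, 0.174, 0.0987]
ee_rot: [0.0, 0.681, 0.732, 0.0]
contact_force: [0.7, 1.1, -3.3]
gripper_width: 0.685
grasp_force: 65.5
```

Emit:
{"name": "servo_tool", "arguments": {
  "motion": [
    [0, 0, 0.002, 0],
    [0, 0, 0.004, 0],
    [0, 0, 0.004, 0]
  ]
}}

```text
time: 34.9
eef_pos: [0.5879, 0.174, 0.0974]
ee_rot: [-0.0, 0.681, 0.732, -0.0]
contact_force: [0.6, -0.1, -3.3]
gripper_width: 0.685
grasp_force: 65.5
```

Emit:
{"name": "servo_tool", "arguments": {
  "motion": [
    [0, 0, 0.002, 0],
    [0, 0, 0.004, 0],
    [0, 0, 0.004, 0]
  ]
}}

```text
time: 35.28
eef_pos: [0.5879, 0.1741, 0.0972]
ee_rot: [0.0, 0.681, 0.732, 0.0]
contact_force: [-4.9, -0.2, 10.1]
gripper_width: 0.689
grasp_force: 67.0
```

Emit:
{"name": "servo_tool", "arguments": {
  "motion": [
    [0, 0, 0, 0],
    [0, 0, 0, 0],
    [0, 0, 0, 0],
    [0, 0, 0, 0],
    [0, 0, 0, 0],
    [0, 0, 0, 0],
    [0, 0, -0.05, 0],
    [0, 0, -0.15, 0],
    [0, 0, -0.3, 0],
    [0, 0, -0.44, 0],
    [0, 0, -0.44, 0]
  ],
  "hand": 1
}}

```text
time: 36.65
eef_pos: [0.589, 0.1742, 0.2324]
ee_rot: [0.002, 0.681, 0.732, 0.002]
contact_force: [0.0, -0.3, 0.3]
gripper_width: 0.996
grasp_force: 0.0
```

```bash
python3 -c "
from h import *
go(.336,.2905,.22,41)"
```

```text
from [0.589  0.1742 0.2324] 4.1 -> [ 0.4468 -0.8136  0.0414] -0.205 t 36.65 f [ 0.  -0.3  0.3] w 0.996
```

Emit:
{"name": "servo_tool", "arguments": {
  "motion": [
    [0.05, -0.1, 0, -0.03],
    [0.12, -0.22, 0, -0.06],
    [0.2, -0.36, 0, -0.1],
    [0.28, -0.5, 0, -0.14],
    [0.36, -0.64, 0, -0.17],
    [0.42, -0.76, 0.02, -0.2],
    [0.447, -0.814, 0.04, -0.205],
    [0.447, -0.814, 0.04, -0.205],
    [0.447, -0.814, 0.04, -0.205]
  ]
}}

```text
time: 37.78
eef_pos: [0.3358, 0.2902, 0.2164]
ee_rot: [0.0, 0.415, 0.91, 0.0]
contact_force: [0.2, 0.6, 0.3]
gripper_width: 1.0
grasp_force: 0.0
```

```bash
python3 -c "
from h import *
go(.336,.2905,.094,41)"
```

```text
from [0.3358 0.2902 0.2164] 40.9 -> [2.000e-04 1.100e-03 4.079e-01] -0.0005 t 37.775 f [0.2 0.6 0.3] w 1.0
```

Emit:
{"name": "servo_tool", "arguments": {
  "motion": [
    [0, 0, 0.05, 0],
    [0, 0, 0.13, 0],
    [0, 0, 0.22, 0],
    [0, 0, 0.31, 0],
    [0, 0, 0.37, 0],
    [0, 0, 0.4, 0],
    [0, 0, 0.406, 0],
    [0, 0, 0.406, 0]
  ]
}}

```text
time: 38.78
eef_pos: [0.3352, 0.2904, 0.0949]
ee_rot: [0.0, 0.415, 0.91, 0.0]
contact_force: [-0.0, 0.4, 0.4]
gripper_width: 1.002
grasp_force: 0.0
```

Emit:
{"name": "servo_tool", "arguments": {
  "motion": [
    [0, 0, 0, 0],
    [0, 0, 0, 0],
    [0, 0, 0, 0],
    [0, 0, 0, 0],
    [0, 0, 0, 0],
    [0, 0, 0, 0],
    [0, 0, 0, 0],
    [0, 0, 0, 0]
  ],
  "hand": -1
}}

```text
time: 39.78
eef_pos: [0.3349, 0.2905, 0.0952]
ee_rot: [0.0, 0.415, 0.91, 0.0]
contact_force: [-1.5, -1.1, 11.6]
gripper_width: 0.657
grasp_force: 60.9
```

Emit:
{"name": "servo_tool", "arguments": {
  "motion": [
    [0, 0, -0.03, 0],
    [0, 0, -0.08, 0],
    [0, 0, -0.15, 0],
    [0, 0, -0.24, 0],
    [0, 0, -0.33, 0],
    [0, 0, -0.45, 0],
    [0, 0, -0.45, 0],
    [0, 0, -0.45, 0]
  ]
}}

```text
time: 40.78
eef_pos: [0.3344, 0.2902, 0.2291]
ee_rot: [-0.0, 0.415, 0.91, -0.0]
contact_force: [0.3, -0.3, -1.6]
gripper_width: 0.655
grasp_force: 63.5
```

```bash
python3 -c "
from h import *
go(.5824,.258,.23,3.5)"
```

```text
from [0.3344 0.2902 0.2291] 41.0 -> [-0.6233  0.5534 -0.003 ] 0.2083 t 40.775 f [ 0.3 -0.3 -1.6] w 0.655
```

Emit:
{"name": "servo_tool", "arguments": {
  "motion": [
    [-0.05, 0.05, 0, 0.02],
    [-0.14, 0.13, 0, 0.05],
    [-0.24, 0.22, 0, 0.08],
    [-0.34, 0.31, 0, 0.12],
    [-0.44, 0.4, 0, 0.15],
    [-0.54, 0.48, 0, 0.18],
    [-0.6, 0.535, 0, 0.2],
    [-0.623, 0.553, 0, 0.208],
    [-0.623, 0.553, 0, 0.208],
    [-0.623, 0.553, 0, 0.208]
  ]
}}

```text
time: 42.02
eef_pos: [0.5819, 0.2582, 0.2294]
ee_rot: [-0.0, 0.685, 0.729, -0.0]
contact_force: [0.4, 0.1, -2.2]
gripper_width: 0.653
grasp_force: 63.4
```

```bash
python3 -c "
from h import *
go(.5824,.259,.102,3.5)"
```

```text
from [0.5819 0.2582 0.2294] 3.6 -> [0.0026 0.0019 0.4247] 0.0006 t 42.025 f [ 0.4  0.1 -2.2] w 0.653
```

Emit:
{"name": "servo_tool", "arguments": {
  "motion": [
    [0.003, 0.002, 0.05, 0],
    [0.003, 0.002, 0.13, 0],
    [0.003, 0.002, 0.22, 0],
    [0.003, 0.002, 0.31, 0],
    [0.003, 0.002, 0.38, 0],
    [0.003, 0.002, 0.415, 0],
    [0.003, 0.002, 0.424, 0],
    [0.003, 0.002, 0.429, 0],
    [0.003, 0.002, 0.429, 0]
  ]
}}

```text
time: 43.15
eef_pos: [0.5833, 0.2592, 0.1013]
ee_rot: [0.0, 0.685, 0.729, 0.0]
contact_force: [0.0, 0.2, -2.3]
gripper_width: 0.652
grasp_force: 63.4
```

Emit:
{"name": "servo_tool", "arguments": {
  "motion": [
    [0, 0, 0.002, 0],
    [0, 0, 0.003, 0],
    [0, 0, 0.003, 0]
  ]
}}

```text
time: 43.52
eef_pos: [0.5831, 0.259, 0.0999]
ee_rot: [0.0, 0.685, 0.729, 0.0]
contact_force: [-0.1, 0.1, -2.1]
gripper_width: 0.652
grasp_force: 63.4
```

Emit:
{"name": "servo_tool", "arguments": {
  "motion": [
    [0, 0, 0.002, 0],
    [0, 0, 0.004, 0],
    [0, 0, 0.004, 0]
  ]
}}

```text
time: 43.9
eef_pos: [0.5831, 0.2591, 0.0993]
ee_rot: [0.0, 0.685, 0.729, 0.0]
contact_force: [-3.6, -1.1, 6.6]
gripper_width: 0.652
grasp_force: 64.2
```

Contact. I'll release the tin, retreat, and look.

Emit:
{"name": "servo_tool", "arguments": {
  "motion": [
    [0, 0, 0, 0],
    [0, 0, 0, 0],
    [0, 0, 0, 0],
    [0, 0, 0, 0],
    [0, 0, 0, 0],
    [0, 0, 0, 0],
    [0, 0, -0.05, 0],
    [0, 0, -0.15, 0],
    [0, 0, -0.3, 0],
    [0, 0, -0.5, 0],
    [0, 0, -0.5, 0]
  ],
  "hand": 1
}}

```text
time: 45.28
eef_pos: [0.5844, 0.2595, 0.2544]
ee_rot: [0.002, 0.685, 0.729, 0.004]
contact_force: [0.1, -0.4, 0.6]
gripper_width: 1.002
grasp_force: 0.0
```

Emit:
{"name": "servo_tool", "arguments": {
  "motion": [
    [0.1, -0.2, -0.05, 0],
    [0.2, -0.4, -0.1, 0],
    [0.3, -0.6, -0.15, 0],
    [0.3, -0.6, -0.15, 0],
    [0.3, -0.6, -0.15, 0]
  ]
}}

```text
time: 45.9
eef_pos: [0.3973, 0.3381, 0.2943]
ee_rot: [0.0, 0.684, 0.729, 0.0]
contact_force: [0.5, -0.8, 0.2]
gripper_width: 1.0
grasp_force: 0.0
```

Run:
```python
from rig import arm
import cv2,numpy as np
a=arm.read_camera("scene")["frame"][:,:,::-1][110:360,160:400];b=arm.read_camera("side")["frame"][:,:,::-1][130:310,160:480]
o=np.zeros((600,800,3),np.uint8)
a=cv2.resize(a,(384,400),interpolation=2);b=cv2.resize(b,(416,234),interpolation=2)
o[:400,:384]=a;o[:234,384:]=b
cv2.imwrite("pics/fin.png",o)
```

```text
(no output)
```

View pics/fin.png

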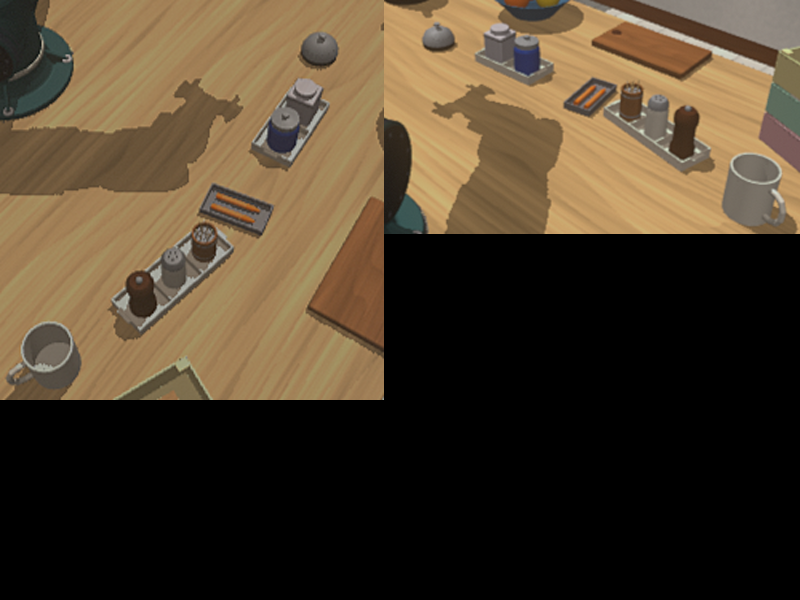

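All five things stand upright in their own bays: mill (140,293), shaker (173,267), pot (204,240), jar (283,130) and tin (304,100). The bell, mug and tray look to be where they were.

```bash
python3 -c "
from rig import arm
print(arm.sign_off())"
```

```text
the job is handed in; nothing more can be done
None
```

The job is handed in: the final camera views showed both caddies filled with each thing upright in its own bay and the bell, mug and tray apparently undisturbed, at about 46 s of the 112 s allowed.

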